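# Set out the wash beakers on the four-place stirrer by size

## Task

Set out the four empty white beakers on the four-place stirrer for washing the filter cake, one standing upright in the middle of each printed ring, in order of size along the row: the largest on the ring nearest the filter funnel and the smallest on the ring furthest from it, because the biggest portion is poured first. Leave the stoppered conical flask standing where it is, and let go of everything.

Things in the scene. Friction and masses are not known exactly. Their poses are not given: they have to be found in the camera images.
- beaker_25_c (a point): the smallest of four open milky-white plastic beakers with blue graduations: outer diameter 34 mm, height 50 mm, straight-walled (wall 2 mm), empty and light, loose, starts upright on the bench. The point is on its axis, half-way up (25 mm above its underside); z points up out of its mouth, x towards its small spout.
- beaker_50_c (a point): the second smallest of four open milky-white plastic beakers with blue graduations: outer diameter 42 mm, height 60 mm, straight-walled (wall 2 mm), empty and light, loose, starts upright on the bench. The point is on its axis, half-way up (30 mm above its underside); z points up out of its mouth, x towards its small spout.
- beaker_100_c (a point): the second largest of four open milky-white plastic beakers with blue graduations: outer diameter 52 mm, height 72 mm, straight-walled (wall 2 mm), empty and light, loose, starts upright on the bench. The point is on its axis, half-way up (36 mm above its underside); z points up out of its mouth, x towards its small spout.
- beaker_250_c (a point): the largest of four open milky-white plastic beakers with blue graduations: outer diameter 66 mm, height 90 mm, straight-walled (wall 2 mm), empty and light, loose, starts upright on the bench. The point is on its axis, half-way up (45 mm above its underside); z points up out of its mouth, x towards its small spout.
- place_1: stirring place 1 of 4 (the robot's left end, +y) in the straight row on the flat four-place stirrer (white housing, steel top 115 x 420 mm, 40 mm above the bench, black knobs on its robot side): a black printed ring, 74 mm outside, with a centre dot; places 95 mm apart. Origin: ring centre on the steel surface; z up, y along the row towards place 1, x across it, away from the robot.
- place_2: stirring place 2 of 4 in the straight row on the flat four-place stirrer (white housing, steel top 115 x 420 mm, 40 mm above the bench, black knobs on its robot side): a black printed ring, 74 mm outside, with a centre dot; places 95 mm apart. Origin: ring centre on the steel surface; z up, y along the row towards place 1, x across it, away from the robot.
- place_3: stirring place 3 of 4 in the straight row on the flat four-place stirrer (white housing, steel top 115 x 420 mm, 40 mm above the bench, black knobs on its robot side): a black printed ring, 74 mm outside, with a centre dot; places 95 mm apart. Origin: ring centre on the steel surface; z up, y along the row towards place 1, x across it, away from the robot.
- place_4: stirring place 4 of 4 (the robot's right end, -y) in the straight row on the flat four-place stirrer (white housing, steel top 115 x 420 mm, 40 mm above the bench, black knobs on its robot side): a black printed ring, 74 mm outside, with a centre dot; places 95 mm apart. Origin: ring centre on the steel surface; z up, y along the row towards place 1, x across it, away from the robot.
- funnel_jug: filter funnel in a measuring jug, fixed, on the bench beyond the left or the right end of the stirrer: white round funnel bowl, 144 mm wide, grey perforated floor, on a milky jug with one handle; 270 mm high in all. Origin: centre of its underside, z up. A white bottle with a red cap (88 mm wide, 200 mm high) stands beyond the other end.
- flask_c (a point): bystander: greenish glass conical flask with an orange stopper, base diameter 64 mm, 114 mm high in all, standing loose on the bench among the beakers. The point is on its axis, half-way up (57 mm above its underside); z up.
There are look-alikes about, which are no part of the job. Leave any brown or yellow look-alike of the part that bears beaker_100_c alone.

How it is judged:
By the outcome, as a careful person would: the job done as asked, in the order asked, and still so for the second after the job is handed in, with the robot touching nothing.
It also fails if it takes over 104 s, if anything falls off the work surface, if the arm or the gripper's body presses on something with over 40 N, if the wrist force passes 120 N, or if a joint passes its speed limit or range.

## Robot

A 6-joint arm with a two-finger parallel gripper is mounted at the origin on the work surface. World frame = base frame: x ahead of the robot, y to its left, z up, the work surface at z = 0. Lengths are in mm, angles in rad, forces in N, time in s.
With the tool pointing down it reaches from about 275 to 1000 mm from the base axis. Payload 8.4 kg.
Tool frame: the origin (TCP) lies midway between the tips of the shut fingers; the grasp point (between the pads) lies grip_depth behind it (grip_depth is the distance from the TCP to the grasp point, in mm); z points along the fingers, y is the line along which they close (so a half turn about z gives the same grasp; the last joint's range is limited). The gripper opens to 85 mm and grips with 20 to 120 N. Pads are 22 mm wide; open, the fingers measure 114 mm over their backs; the gripper's body (76 mm by 85 mm) begins 54 mm behind the grasp point. The pads swing forward as they close: fully open they stand 13 mm farther back than shut.
Start: joints at [-1.164, 0.353, 1.633, -0, 1.155, -0.002], TCP at [248.441, -573.502, 191.481] pointing down, gripper open.
Joint ranges: [-2.63, 2.63], [-0.92, 2.1], [0.06, 2.66], [-1.3, 4.44], [0, 2.69], [-3.02, 3.02]. Speed limits (rad/s): [2.22, 2.22, 2.79, 3.14, 3.14, 3.14].

## Interface

Orientations are given as [roll, pitch, yaw] about the fixed x, y, z axes, in that order (R = Rz(yaw) Ry(pitch) Rx(roll)).
In Python, from rig import * gives the robot as it stands.
- The arm moves only by the shell command python3 -m creep 'ROWS' [FORCE]. ROWS is JSON, a list of rows, each an object of numbers: "x", "y", "z": the shift along the tool's x, y, z in mm; "rx", "ry", "rz": the turn, a rotation vector about the tool's x, y, z in rad; "hand": the finger opening in mm, from 0 to 85.4. A call has 1 to 20 rows; each row shifts and turns the commanded pose from where the row before left it, along the tool's axes as they then stand; what a row does not reach is not made up. A row lasts 1/8 s, in which the tool goes at most 62.5 mm and 10.7 degrees, less where a joint would pass 70% of its speed; a pose out of reach is approached as far as the arm can. A call with a gripper value outside its range is refused whole. The fingers move at their own pace and stop on an object; FORCE is the grip in N (left out, the last holds). Time passes only in rows, so rows that do not move let the fingers close. It gives the time, the measured TCP pose, the force, the opening and the grip force at its end, in the units of the state.
- sense(): the state, without advancing time (a new reading comes with each control period).
- grab_frame(name): name is "scene" or "top" or "wrist"; returns the picture (480x640x3 uint8, red, green, blue); there is no depth.
- get_calibration(name): a dict with "K" (3x3 intrinsics, pixels), "R" (3x3) and "t" (3): a world point X has camera coordinates R X + t. Camera axes: x right, y down, z forward; pixel columns grow to the right and rows downward; lengths in mm; the calibration is good to about 2 mm. The wrist camera is an equidistant fisheye: a pixel r from the principal point sees the ray r / f radians off the axis. A picture is of the moment at which its call begins: read the wrist's pose just before it. get_calibration takes no time and is no camera call; for the wrist camera it gives the pose at the moment of the call.
- sign_off(): hands the job in; it is judged then, once.
The state is a dict: "clock": time; "qpos": joint angles; "qvel": joint speeds; "joint_efforts": joint torques, N m; "eef_pos": TCP position; "tcp_rot": TCP orientation; "contact_force": force on the tool from outside, world axes, zero at the start; "wrist_torque": the same for the moment, N m; "opening": opening from 0.0 (shut) to 1.0 (fully open); "grasp_force": force on a finger pad.
Only numpy, scipy, OpenCV 4.12 (cv2) and the standard library are available. Lean on these libraries where they do the work, as an engineer would, in place of code of your own. Each camera call takes 0.05 s, during which the arm holds its last target. There are 200 camera calls.

## Working session

There is one attempt and no reset: what is moved stays moved. The work goes in short steps, Python scripts to look and compute and a shell command to move; the robot and the scene stay as the last step left them, time stands still between calls to the robot, and variables do not carry over. Pictures are saved under pics/ and viewed, at most 15 in all, crops included, and the job is handed in when it is done.

```bash
mkdir -p pics; ls; python3 - <<'E'
from rig import *
import cv2
s=sense();print(s)
for n in("top","scene"):
    cv2.imwrite(f"pics/{n}0.png",grab_frame(n)[...,::-1]);c=get_calibration(n);print(n,c)
print(get_calibration("wrist"))
E
```

```text
pics
{'clock': 0.0, 'qpos': array([-1.16441407e+00,  3.53656951e-01,  1.63417600e+00,  1.37762282e-07,
        1.15516172e+00, -2.40583035e-03]), 'qvel': array([ 0.00040036,  0.00041023, -0.00178398,  0.00160363,  0.00062381,
        0.00082234]), 'joint_efforts': array([-1.58731593e-03, -6.05253696e+01, -3.42067802e+01,  1.41144415e-04,
        9.50746879e-03,  1.65377480e-05]), 'eef_pos': array([ 248.21748736, -573.00338454,  190.73829694]), 'tcp_rot': array([-3.14019064e+00, -3.49897036e-06,  4.08788033e-01]), 'contact_force': array([-0.23922611, -0.38533915, -0.13103967]), 'wrist_torque': array([-0.02402306, -0.05006318,  0.02467108]), 'grasp_force': 0.0, 'opening': 0.9977839779850107}
top {'K': array([[478.56405897,   0.        , 321.51578318],
       [  0.        , 478.56405897, 235.82837045],
       [  0.        ,   0.        ,   1.        ]]), 'R': array([[ 0.00318884, -0.99986882, -0.01587977],
       [-0.99378508, -0.00140168, -0.111307  ],
       [ 0.11127014,  0.01613602, -0.99365919]]), 't': array([  13.22155518,  497.50189642, 1387.31101966])}
scene {'K': array([[578.36421964,   0.        , 327.58924899],
       [  0.        , 578.36421964, 239.21155006],
       [  0.        ,   0.        ,   1.        ]]), 'R': array([[-0.15666635,  0.9875984 ,  0.0102499 ],
       [ 0.58963954,  0.10185222, -0.80121866],
       [-0.79232624, -0.11948026, -0.59828388]]), 't': array([  77.48407674, -258.15374093, 1788.07304991])}
{'K': array([[371.64829954,   0.        , 320.3877675 ],
       [  0.        , 371.64829954, 239.22047061],
       [  0.        ,   0.        ,   1.        ]]), 'R': array([[ 3.98305355e-01, -9.17252542e-01, -7.86208775e-04],
       [-8.75033358e-01, -3.80228979e-01,  2.99570602e-01],
       [-2.75080836e-01, -1.18632616e-01, -9.54073811e-01]]), 't': array([-624.89718392,  -38.57352086,  379.29552258])}
```

View pics/top0.png

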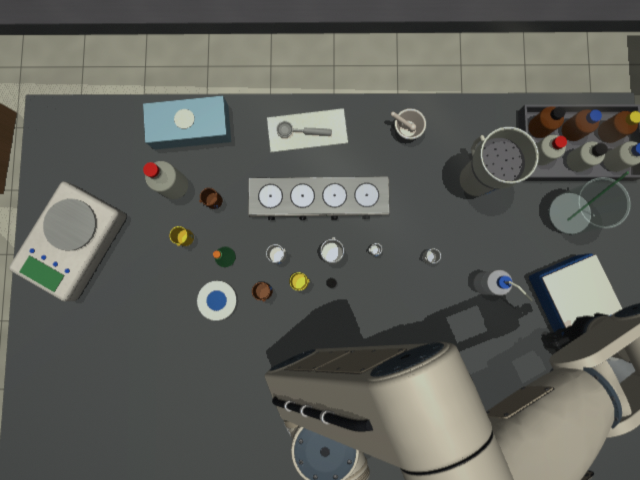

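View pics/scene0.png

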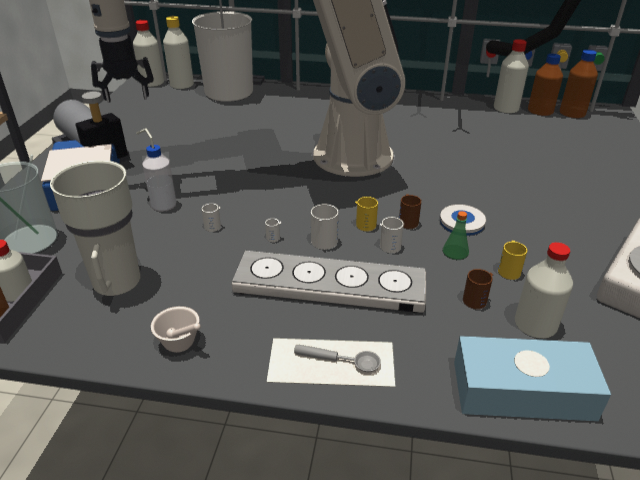

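```bash
python3 -c "
import rig;print([n for n in dir(rig) if n[0]!='_']);print(getattr(rig,'grip_depth',None))"
```

```text
['MotionError', 'get_calibration', 'grab_frame', 'grip_depth', 'sense', 'sign_off']
18.700000000000003
```

The top view shows the funnel at (500,160), which is the robot's right (-y). The rings are at (270,196), (302,196), (334,195) and (366,195), and place_4 is nearest the funnel. White beakers are at (332,251) = 250, (277,254) = 100, (432,256) = 50 and (375,249) = 25. The brown (262,290) and (211,198) and yellow (299,282) and (180,236) ones are look-alikes. Next I'll confirm in an enlarged crop and measure.

```bash
cat > h.py <<'E'
import numpy as np,cv2
from rig import *
def plane(c,uv,z):
    d=c["R"].T@np.linalg.inv(c["K"])@np.array([uv[0],uv[1],1.]);o=-c["R"].T@c["t"]
    return o+d*(z-o[2])/d[2]
def proj(c,X):
    p=c["K"]@(c["R"]@np.array(X,float)+c["t"]);return p[:2]/p[2]
E
python3 - <<'E'
from h import *
im=cv2.imread("pics/top0.png");c=get_calibration("top")
cv2.imwrite("pics/crop.png",cv2.resize(im[170:310,245:445],None,fx=4,fy=4,interpolation=cv2.INTER_CUBIC))
for uv in[(270,196),(302,196),(334,195),(366,195)]: print("ring",plane(c,uv,40).round(1))
# white/steel masks
g=im.min(2); 
n,l,s,ct=cv2.connectedComponentsWithStats((g>95).astype('uint8'))
for nm,uv,h,D in[("250",(332,251),90,66),("100",(277,254),72,52),("50",(432,256),60,42),("25",(375,249),50,34)]:
    for i in range(1,n):
        if np.hypot(*(ct[i]-uv))<8 and s[i,4]>20: print(nm,s[i],ct[i],plane(c,ct[i],h).round(1),plane(c,ct[i],0).round(1))
for i in range(1,n):
    if s[i,4]>300 and 190<ct[i][1]<205 and 250<ct[i][0]<390: print("disc",s[i],ct[i],plane(c,ct[i],40))
E
```

```text
ring [614.7 167.3  40. ]
ring [614.7  72.3  40. ]
ring [617.7 -22.4  40. ]
ring [ 617.7 -116.9   40. ]
250 [321 237  23  26 411] [331.57664234 250.94403893] [447.7 -15.1  90. ] [454.9 -15.6   0. ]
100 [266 244  20  19 248] [275.69354839 253.01209677] [442.9 144.4  72. ] [448.4 152.5   0. ]
50 [425 248  16  16 138] [431.97101449 255.76811594] [ 436.8 -302.9   60. ] [ 441.  -315.8    0. ]
25 [369 243  14  12 117] [375.47008547 248.82905983] [ 457.3 -142.4   50. ] [ 461.6 -147.3    0. ]
disc [ 248  176  142   40 5221] [318.68358552 195.60601417] [615.89632838  22.93617636  40.        ]
```

View pics/crop.png

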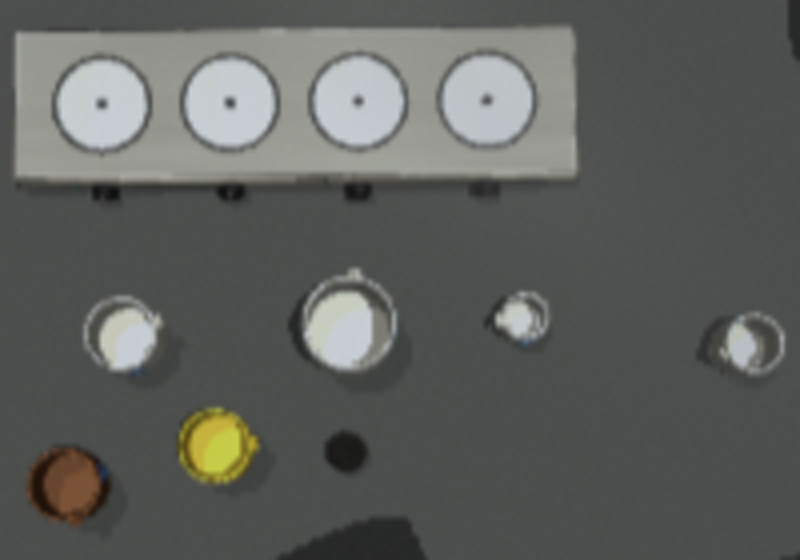

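The crop confirms the four white beakers, with rim centres at crop (349,323) = 250, (120,334) = 100, (754,343) = 50 and (525,317) = 25. Radii of 46, 37, 30 and 25 px match the sizes. The ring dots are at (102,104), (230,103), (358,101) and (487,100).

```bash
python3 - <<'E'
from h import *
c=get_calibration("top")
f=lambda u,v:((u+.5)/4-.5+245,(v+.5)/4-.5+170)
for n,u,v,h in[("250",349,323,90),("100",120,334,72),("50",754,343,60),("25",525,317,50),("p1",102,104,40),("p2",230,103,40),("p3",358,101,40),("p4",487,100,40)]: print(n,plane(c,f(u,v),h).round(1))
c=get_calibration("scene");
for n,uv,h in[("250",(324,212),90),("100",(391,224),72),("50",(211,208),60),("25",(272,223),50),("p1",(395,282),40),("p4",(267,268),40)]: print("scene",n,plane(c,uv,h).round(1))
E
python3 -m creep '[{"z":-60},{"z":-60},{"rz":-0.166},{"rz":-0.166},{"rz":-0.166},{"rz":-0.166},{"rz":-0.166},{"rz":-0.166},{"rz":-0.166}]' 25
```

```text
250 [449.3 -15.9  90. ]
100 [442.6 147.5  72. ]
50 [ 438.  -306.2   60. ]
25 [ 457.2 -143.6   50. ]
p1 [615.8 166.9  40. ]
p2 [616.6  72.   40. ]
p3 [618.1 -22.8  40. ]
p4 [ 618.8 -118.    40. ]
scene 250 [453.  -16.2  90. ]
scene 100 [449.5 144.4  72. ]
scene 50 [ 439.9 -303.2   60. ]
scene 25 [ 463.4 -142.5   50. ]
scene p1 [620.4 167.4  40. ]
scene p4 [ 620.9 -116.8   40. ]schema error: expected keys x, y, z, rx, ry, rz, hand
```

```bash
python3 -m creep '[{"x":0,"y":0,"z":-60,"rx":0,"ry":0,"rz":0,"hand":85},{"x":0,"y":0,"z":-60,"rx":0,"ry":0,"rz":0,"hand":85},{"x":0,"y":0,"z":0,"rx":0,"ry":0,"rz":-0.166,"hand":85},{"x":0,"y":0,"z":0,"rx":0,"ry":0,"rz":-0.166,"hand":85},{"x":0,"y":0,"z":0,"rx":0,"ry":0,"rz":-0.166,"hand":85},{"x":0,"y":0,"z":0,"rx":0,"ry":0,"rz":-0.166,"hand":85},{"x":0,"y":0,"z":0,"rx":0,"ry":0,"rz":-0.166,"hand":85},{"x":0,"y":0,"z":0,"rx":0,"ry":0,"rz":-0.166,"hand":85},{"x":0,"y":0,"z":0,"rx":0,"ry":0,"rz":-0.166,"hand":85}]' 25
```

```text
clock: 1.23
eef_pos: [248.3, -573.2, 311.0]
tcp_rot: [-3.141, -0.001, 1.576]
contact_force: [0.3, -0.3, 0.0]
opening: 0.993
grasp_force: 0.0
```

```bash
python3 -m creep '[{"x":56,"y":20,"z":0,"rx":0,"ry":0,"rz":0,"hand":85},{"x":56,"y":20,"z":0,"rx":0,"ry":0,"rz":0,"hand":85},{"x":56,"y":20,"z":0,"rx":0,"ry":0,"rz":0,"hand":85},{"x":56,"y":20,"z":0,"rx":0,"ry":0,"rz":0,"hand":85},{"x":56,"y":20,"z":0,"rx":0,"ry":0,"rz":0,"hand":85},{"x":56,"y":20,"z":0,"rx":0,"ry":0,"rz":0,"hand":85},{"x":56,"y":20,"z":0,"rx":0,"ry":0,"rz":0,"hand":85},{"x":56,"y":20,"z":20,"rx":0,"ry":0,"rz":0,"hand":85},{"x":56,"y":20,"z":40,"rx":0,"ry":0,"rz":0,"hand":85},{"x":54,"y":22,"z":50,"rx":0,"ry":0,"rz":0.006,"hand":85},{"x":0,"y":0,"z":0,"rx":0,"ry":0,"rz":0,"hand":85},{"x":0,"y":0,"z":0,"rx":0,"ry":0,"rz":0,"hand":85}]'
python3 - <<'E'
from h import *
print(sense()["eef_pos"])
c=get_calibration("wrist");im=grab_frame("wrist")[...,::-1].copy()
def fp(X):
    p=c["R"]@np.array(X,float)+c["t"];th=np.arctan2(np.hypot(*p[:2]),p[2]);d=p[:2]/np.hypot(*p[:2])
    return (c["K"][:2,2]+c["K"][0,0]*th*d)
cv2.imwrite("pics/w1raw.png",im)
for X,r in[((449.5,-16,90),33),((618.5,-118,40),37),((618,-22.8,40),37),((457,-143.5,50),17),((443,147,72),26),((616.6,72,40),37)]:
    pts=[fp((X[0]+r*np.cos(a),X[1]+r*np.sin(a),X[2])) for a in np.linspace(0,6.28,60)]
    cv2.polylines(im,[np.int32(pts)],True,(0,0,255),1)
cv2.imwrite("pics/w1.png",im)
E
```

```text
clock: 2.72
eef_pos: [443.7, -33.1, 216.2]
tcp_rot: [-3.141, 0.0, 1.566]
contact_force: [0.4, -0.2, 0.6]
opening: 0.993
grasp_force: 0.0
[443.66293955 -33.10901852 216.16879437]
```

View pics/w1.png

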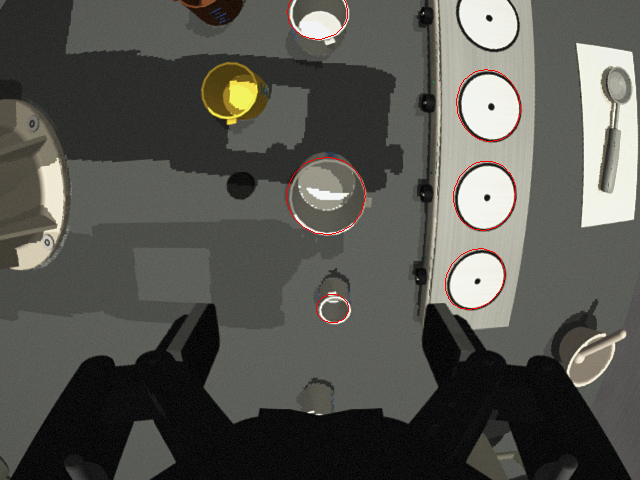

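The wrist view shows the projected rim and ring estimates (red) lying on the real ones to about 1–2 px: 250 at (327,195), dots at (489,17), (491,107), (487,198) and (477,281). The estimates are good enough, so I'll go down onto the 250.

```bash
python3 -m creep '[{"x":17,"y":6,"z":20,"rx":0,"ry":0,"rz":-0.004,"hand":85},{"x":0,"y":0,"z":40,"rx":0,"ry":0,"rz":0,"hand":85},{"x":0,"y":0,"z":40,"rx":0,"ry":0,"rz":0,"hand":85},{"x":0,"y":0,"z":40,"rx":0,"ry":0,"rz":0,"hand":85},{"x":0,"y":0,"z":28,"rx":0,"ry":0,"rz":0,"hand":85},{"x":0,"y":0,"z":20,"rx":0,"ry":0,"rz":0,"hand":85},{"x":0,"y":0,"z":0,"rx":0,"ry":0,"rz":0,"hand":85},{"x":0,"y":0,"z":0,"rx":0,"ry":0,"rz":0,"hand":58},{"x":0,"y":0,"z":0,"rx":0,"ry":0,"rz":0,"hand":58},{"x":0,"y":0,"z":0,"rx":0,"ry":0,"rz":0,"hand":58},{"x":0,"y":0,"z":0,"rx":0,"ry":0,"rz":0,"hand":58},{"x":0,"y":0,"z":0,"rx":0,"ry":0,"rz":0,"hand":58}]' 25
python3 - <<'E'
from h import *
import cv2
g=cv2.imread("pics/w1raw.png").min(2)
for u,v in[(489,17),(491,107),(487,198),(477,281)]:
    p=255-g[v-6:v+7,u-6:u+7].astype(float);p[p<100]=0
    yy,xx=np.mgrid[-6:7,-6:7];print(u+(p*xx).sum()/p.sum(),v+(p*yy).sum()/p.sum())
E
```

```text
clock: 4.28
eef_pos: [450.8, -16.3, 29.5]
tcp_rot: [3.139, 0.0, 1.569]
contact_force: [-2.7, -1.3, 5.1]
opening: 0.764
grasp_force: 26.5
488.78765905048573 17.740867423724175
490.8494303469705 106.3379078197825
486.6024252923343 197.266349068861
476.9871276204487 280.79698418536225
```

```bash
python3 -m creep '[{"x":0,"y":0,"z":-30,"rx":0,"ry":0,"rz":0,"hand":58},{"x":0,"y":0,"z":-50,"rx":0,"ry":0,"rz":0,"hand":58},{"x":-20,"y":34,"z":0,"rx":0,"ry":0,"rz":0,"hand":58},{"x":-20,"y":34,"z":0,"rx":0,"ry":0,"rz":0,"hand":58},{"x":-20,"y":34,"z":0,"rx":0,"ry":0,"rz":0,"hand":58},{"x":-20,"y":34,"z":0,"rx":0,"ry":0,"rz":0,"hand":58},{"x":-21,"y":32,"z":0,"rx":0,"ry":0,"rz":0,"hand":58},{"x":0,"y":0,"z":0,"rx":0,"ry":0,"rz":0,"hand":58},{"x":0,"y":0,"z":0,"rx":0,"ry":0,"rz":0,"hand":58}]'
python3 - <<'E'
from h import *
c=get_calibration("wrist");im=grab_frame("wrist")[...,::-1].copy()
cv2.imwrite("pics/w2.png",im)
g=im.min(2);print(sense()["eef_pos"])
def fp(X):
    p=c["R"]@np.array(X,float)+c["t"];th=np.arctan2(np.hypot(*p[:2]),p[2]);d=p[:2]/np.hypot(*p[:2])
    return (c["K"][:2,2]+c["K"][0,0]*th*d)
def back(uv,z):
    d=np.array(uv,float)-c["K"][:2,2];r=np.hypot(*d);th=r/c["K"][0,0]
    ray=c["R"].T@np.r_[np.sin(th)*d/r,np.cos(th)];o=-c["R"].T@c["t"];return o+ray*(z-o[2])/ray[2]
for n,X in[("p3",(618.1,-22.8,40)),("p2",(616.6,72,40))]:
    u,v=np.int32(fp(X));p=255-g[v-9:v+10,u-9:u+10].astype(float)
    if p.shape!=(19,19): print(n,u,v);continue
    p[p<110]=0;yy,xx=np.mgrid[-9:10,-9:10];q=(u+(p*xx).sum()/p.sum(),v+(p*yy).sum()/p.sum());print(n,(u,v),q,back(q,40).round(1))
E
```

```text
clock: 5.4
eef_pos: [617.0, -117.2, 108.5]
tcp_rot: [-3.141, -0.0, 1.568]
contact_force: [-0.8, -0.7, -0.8]
opening: 0.758
grasp_force: 28.9
[ 616.69418108 -116.94836171  108.35663746]
p3 (np.int32(320), np.int32(99)) (np.float64(320.293241563904), np.float64(99.66783290316414)) [618.  -22.9  40. ]
p2 (np.int32(318), np.int32(-31)) (np.float64(317.9997857416721), np.float64(-30.995827600983333)) [616.6  72.   40. ]
```

View pics/w2.png

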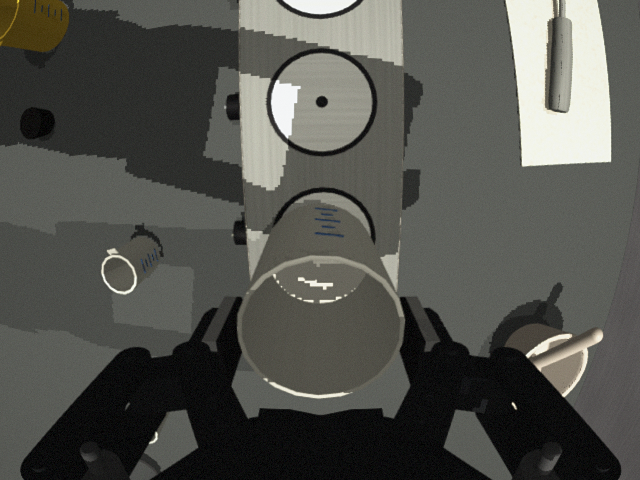

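The wrist view shows the 250 held upright. The place_3 dot at (322,101) is within about 1 mm of its estimate. Now lower and release.

```bash
python3 -m creep '[{"x":-1,"y":2,"z":20,"rx":0,"ry":0,"rz":0,"hand":58},{"x":0,"y":0,"z":13,"rx":0,"ry":0,"rz":0,"hand":58},{"x":0,"y":0,"z":3,"rx":0,"ry":0,"rz":0,"hand":58},{"x":0,"y":0,"z":2,"rx":0,"ry":0,"rz":0,"hand":58},{"x":0,"y":0,"z":0,"rx":0,"ry":0,"rz":0,"hand":58},{"x":0,"y":0,"z":0,"rx":0,"ry":0,"rz":0,"hand":58}]'
```

```text
clock: 6.2
eef_pos: [620.0, -118.4, 70.3]
tcp_rot: [3.141, 0.0, 1.569]
contact_force: [-0.0, 0.2, -1.3]
opening: 0.759
grasp_force: 28.9
```

```bash
python3 -m creep '[{"x":0,"y":-1,"z":1.2,"rx":0,"ry":0,"rz":0,"hand":58},{"x":0,"y":0,"z":0,"rx":0,"ry":0,"rz":0,"hand":72},{"x":0,"y":0,"z":0,"rx":0,"ry":0,"rz":0,"hand":80},{"x":0,"y":0,"z":0,"rx":0,"ry":0,"rz":0,"hand":83},{"x":0,"y":0,"z":0,"rx":0,"ry":0,"rz":0,"hand":83},{"x":0,"y":0,"z":-20,"rx":0,"ry":0,"rz":0,"hand":83},{"x":0,"y":0,"z":-50,"rx":0,"ry":0,"rz":0,"hand":83},{"x":0,"y":0,"z":-50,"rx":0,"ry":0,"rz":0,"hand":83},{"x":45,"y":-30,"z":0,"rx":0,"ry":0,"rz":0,"hand":83},{"x":45,"y":-30,"z":0,"rx":0,"ry":0,"rz":0,"hand":83},{"x":45,"y":-30,"z":0,"rx":0,"ry":0,"rz":0,"hand":80},{"x":45,"y":-30,"z":0,"rx":0,"ry":0,"rz":0,"hand":80},{"x":45,"y":-30,"z":0,"rx":0,"ry":0,"rz":0,"hand":80},{"x":40,"y":-26,"z":0,"rx":0,"ry":0,"rz":0,"hand":80},{"x":0,"y":0,"z":0,"rx":0,"ry":0,"rz":0,"hand":80},{"x":0,"y":0,"z":0,"rx":0,"ry":0,"rz":0,"hand":80}]'
python3 - <<'E'
from h import *
cv2.imwrite("pics/t2.png",grab_frame("top")[...,::-1])
cv2.imwrite("pics/w3.png",grab_frame("wrist")[...,::-1])
im=cv2.imread("pics/t2.png")
a=cv2.resize(im[170:300,215:445],(800,452),interpolation=cv2.INTER_CUBIC)
cv2.imwrite("pics/t2c.png",a)
E
```

```text
clock: 8.2
eef_pos: [443.8, 147.1, 189.9]
tcp_rot: [3.14, -0.0, 1.57]
contact_force: [0.1, 0.0, 0.2]
opening: 0.938
grasp_force: 0.0
```

View pics/t2c.png

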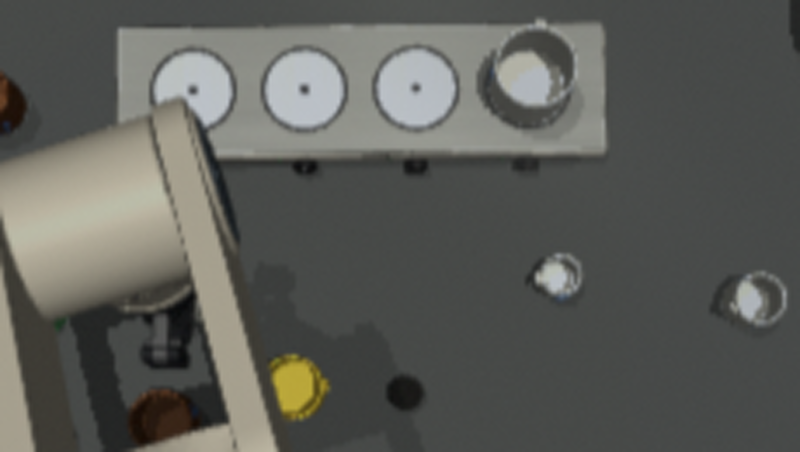

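The top crop shows the 250 upright on place_4, rim at (537,68). I'll check its centring numerically while going on to the 100.

```bash
python3 -c "
from h import *
c=get_calibration('top');k=800/230
print(plane(c,(215+537.5/k-.5,170+68.5/k-.5),130))"
python3 -m creep '[{"x":0,"y":-1,"z":45,"rx":0,"ry":0,"rz":0,"hand":80},{"x":0,"y":0,"z":45,"rx":0,"ry":0,"rz":0,"hand":80},{"x":0,"y":0,"z":45,"rx":0,"ry":0,"rz":0,"hand":80},{"x":0,"y":0,"z":25,"rx":0,"ry":0,"rz":0,"hand":80},{"x":0,"y":0,"z":10,"rx":0,"ry":0,"rz":0,"hand":80},{"x":0,"y":0,"z":0,"rx":0,"ry":0,"rz":0,"hand":44},{"x":0,"y":0,"z":0,"rx":0,"ry":0,"rz":0,"hand":44},{"x":0,"y":0,"z":0,"rx":0,"ry":0,"rz":0,"hand":44},{"x":0,"y":0,"z":0,"rx":0,"ry":0,"rz":0,"hand":44},{"x":0,"y":0,"z":0,"rx":0,"ry":0,"rz":0,"hand":44},{"x":0,"y":0,"z":0,"rx":0,"ry":0,"rz":0,"hand":44}]' 25
```

```text
[ 616.12298867 -118.42787664  130.        ]
clock: 9.68
eef_pos: [443.1, 147.3, 19.8]
tcp_rot: [3.14, -0.001, 1.569]
contact_force: [0.9, -0.8, 8.1]
opening: 0.582
grasp_force: 26.8
```

```bash
python3 -m creep '[{"x":0,"y":0,"z":-30,"rx":0,"ry":0,"rz":0,"hand":44},{"x":0,"y":0,"z":-45,"rx":0,"ry":0,"rz":0,"hand":44},{"x":-34,"y":35,"z":0,"rx":0,"ry":0,"rz":0,"hand":44},{"x":-34,"y":35,"z":0,"rx":0,"ry":0,"rz":0,"hand":44},{"x":-34,"y":35,"z":0,"rx":0,"ry":0,"rz":0,"hand":44},{"x":-34,"y":35,"z":0,"rx":0,"ry":0,"rz":0,"hand":44},{"x":-34,"y":35,"z":0,"rx":0,"ry":0,"rz":0,"hand":44},{"x":0,"y":0,"z":20,"rx":0,"ry":0,"rz":0,"hand":44},{"x":0,"y":0,"z":0,"rx":0,"ry":0,"rz":0,"hand":44},{"x":0,"y":0,"z":0,"rx":0,"ry":0,"rz":0,"hand":44}]'
python3 -c "
from h import *
cv2.imwrite('pics/w4.png',grab_frame('wrist')[...,::-1])"
```

```text
clock: 10.92
eef_pos: [616.4, -22.9, 74.2]
tcp_rot: [-3.141, -0.0, 1.569]
contact_force: [-0.3, 0.0, -1.1]
opening: 0.584
grasp_force: 26.5
```

View pics/w4.png

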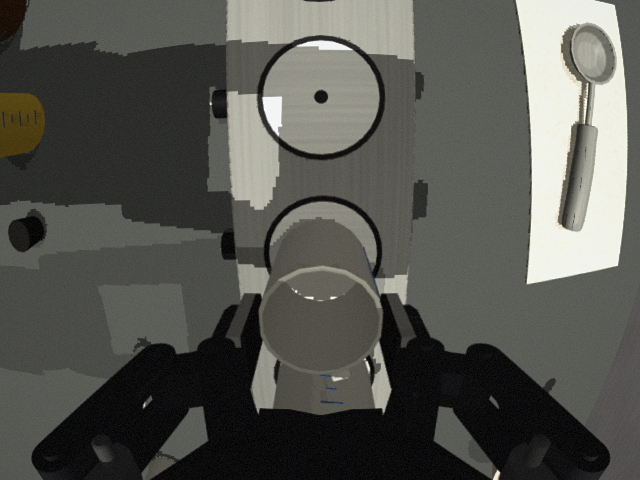

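The wrist view shows the 100 held upright over place_3, about 2 mm short in +x. Correct, lower and release, then go to the 50.

```bash
python3 -m creep '[{"x":0,"y":2,"z":6,"rx":0,"ry":0,"rz":0,"hand":44},{"x":0,"y":0,"z":5,"rx":0,"ry":0,"rz":0,"hand":44},{"x":0,"y":0,"z":3,"rx":0,"ry":0,"rz":0,"hand":44},{"x":0,"y":0,"z":0,"rx":0,"ry":0,"rz":0,"hand":44},{"x":0,"y":0,"z":0,"rx":0,"ry":0,"rz":0,"hand":44}]'
```

```text
clock: 11.6
eef_pos: [618.7, -23.2, 59.8]
tcp_rot: [-3.141, -0.0, 1.569]
contact_force: [-1.4, 0.2, 1.8]
opening: 0.583
grasp_force: 26.8
```

```bash
python3 -m creep '[{"x":0,"y":0,"z":0,"rx":0,"ry":0,"rz":0,"hand":58},{"x":0,"y":0,"z":0,"rx":0,"ry":0,"rz":0,"hand":66},{"x":0,"y":0,"z":0,"rx":0,"ry":0,"rz":0,"hand":70},{"x":0,"y":0,"z":0,"rx":0,"ry":0,"rz":0,"hand":72},{"x":0,"y":0,"z":-20,"rx":0,"ry":0,"rz":0,"hand":72},{"x":0,"y":0,"z":-50,"rx":0,"ry":0,"rz":0,"hand":72},{"x":0,"y":0,"z":-45,"rx":0,"ry":0,"rz":0,"hand":72},{"x":-40,"y":-30,"z":0,"rx":0,"ry":0,"rz":0,"hand":72},{"x":-40,"y":-30,"z":0,"rx":0,"ry":0,"rz":0,"hand":72},{"x":-40,"y":-30,"z":0,"rx":0,"ry":0,"rz":0,"hand":72},{"x":-40,"y":-30,"z":0,"rx":0,"ry":0,"rz":0,"hand":72},{"x":-40,"y":-30,"z":0,"rx":0,"ry":0,"rz":0,"hand":72},{"x":-40,"y":-30,"z":0,"rx":0,"ry":0,"rz":0,"hand":72},{"x":-40,"y":0,"z":0,"rx":0,"ry":0,"rz":0,"hand":72},{"x":-3,"y":0,"z":0,"rx":0,"ry":0,"rz":0,"hand":72},{"x":0,"y":0,"z":0,"rx":0,"ry":0,"rz":0,"hand":72},{"x":0,"y":0,"z":0,"rx":0,"ry":0,"rz":0,"hand":72}]'
python3 - <<'E'
from h import *
im=grab_frame("top")[...,::-1];c=get_calibration("top")
for X,r,zz in[((618.7,-118,130),33,1),((618.2,-22.9,112),26,1),((438,-306.2,60),21,1)]:
    print(proj(c,X))
a=np.hstack([cv2.resize(im[170:220,310:390],(800,500),interpolation=cv2.INTER_CUBIC)])
for X,r in[((618.7,-118,130),33),((618.2,-22.9,112),26)]:
    P=[(proj(c,(X[0]+r*np.cos(t),X[1]+r*np.sin(t),X[2]))-[310,170]+.5)*10-.5 for t in np.linspace(0,6.28,80)]
    cv2.polylines(a,[np.int32(P)],True,(0,0,255),1)
cv2.imwrite("pics/t3.png",a)
E
```

```text
clock: 13.72
eef_pos: [438.4, -304.9, 175.1]
tcp_rot: [-3.142, -0.0, 1.57]
contact_force: [-0.5, 0.6, 0.1]
opening: 0.841
grasp_force: 0.0
[368.86917628 188.27893839]
[334.44110939 189.80641708]
[433.11502358 255.36011279]
```

View pics/t3.png

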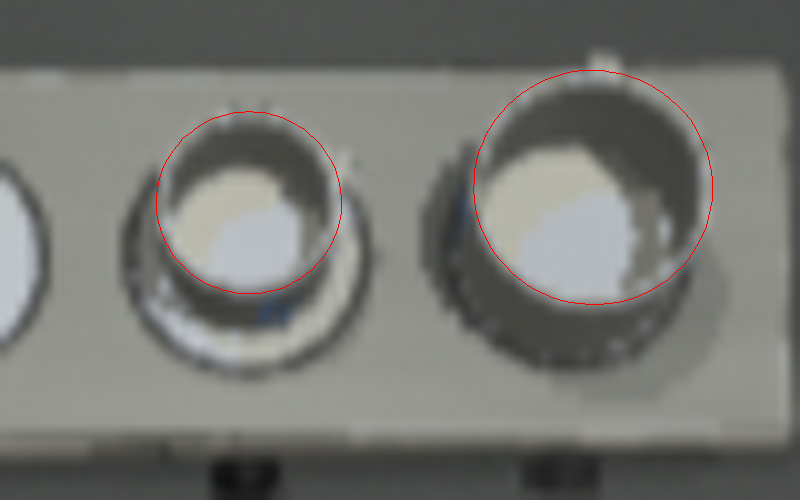

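The crop shows both beakers upright, with their rims on the ideal circles (red) to about 1 mm. Now the 50, which is the isolated one at top (432,256).

```bash
python3 -m creep '[{"x":-1,"y":0,"z":45,"rx":0,"ry":0,"rz":0,"hand":72},{"x":0,"y":0,"z":45,"rx":0,"ry":0,"rz":0,"hand":72},{"x":0,"y":0,"z":40,"rx":0,"ry":0,"rz":0,"hand":72},{"x":0,"y":0,"z":22,"rx":0,"ry":0,"rz":0,"hand":72},{"x":0,"y":0,"z":10,"rx":0,"ry":0,"rz":0,"hand":72},{"x":0,"y":0,"z":0,"rx":0,"ry":0,"rz":0,"hand":34},{"x":0,"y":0,"z":0,"rx":0,"ry":0,"rz":0,"hand":34},{"x":0,"y":0,"z":0,"rx":0,"ry":0,"rz":0,"hand":34},{"x":0,"y":0,"z":0,"rx":0,"ry":0,"rz":0,"hand":34},{"x":0,"y":0,"z":0,"rx":0,"ry":0,"rz":0,"hand":34},{"x":0,"y":0,"z":0,"rx":0,"ry":0,"rz":0,"hand":34}]' 22
```

```text
clock: 15.15
eef_pos: [438.9, -307.5, 13.7]
tcp_rot: [3.14, 0.001, 1.569]
contact_force: [-0.7, 0.4, 6.5]
opening: 0.466
grasp_force: 22.9
```

```bash
python3 -m creep '[{"x":0,"y":0,"z":-30,"rx":0,"ry":0,"rz":0,"hand":34},{"x":0,"y":0,"z":-50,"rx":0,"ry":0,"rz":0,"hand":34},{"x":20,"y":0,"z":-35,"rx":0,"ry":0,"rz":0,"hand":34},{"x":40,"y":0,"z":0,"rx":0,"ry":0,"rz":0,"hand":34},{"x":45,"y":0,"z":0,"rx":0,"ry":0,"rz":0,"hand":34},{"x":45,"y":0,"z":0,"rx":0,"ry":0,"rz":0,"hand":34},{"x":45,"y":0,"z":0,"rx":0,"ry":0,"rz":0,"hand":34},{"x":45,"y":0,"z":0,"rx":0,"ry":0,"rz":0,"hand":34},{"x":45,"y":0,"z":0,"rx":0,"ry":0,"rz":0,"hand":34},{"x":45,"y":0,"z":0,"rx":0,"ry":0,"rz":0,"hand":34},{"x":40,"y":28,"z":0,"rx":0,"ry":0,"rz":0,"hand":34},{"x":8,"y":45,"z":0,"rx":0,"ry":0,"rz":0,"hand":34},{"x":0,"y":45,"z":0,"rx":0,"ry":0,"rz":0,"hand":34},{"x":0,"y":45,"z":20,"rx":0,"ry":0,"rz":0,"hand":34},{"x":0,"y":15,"z":35,"rx":0,"ry":0,"rz":0,"hand":34},{"x":0,"y":0,"z":0,"rx":0,"ry":0,"rz":0,"hand":34},{"x":0,"y":0,"z":0,"rx":0,"ry":0,"rz":0,"hand":34}]'
python3 -c "
from h import *
cv2.imwrite('pics/w5.png',grab_frame('wrist')[...,::-1])"
```

```text
clock: 17.27
eef_pos: [616.4, 70.6, 73.5]
tcp_rot: [-3.141, 0.0, 1.569]
contact_force: [0.4, -0.1, 0.5]
opening: 0.468
grasp_force: 22.6
```

View pics/w5.png

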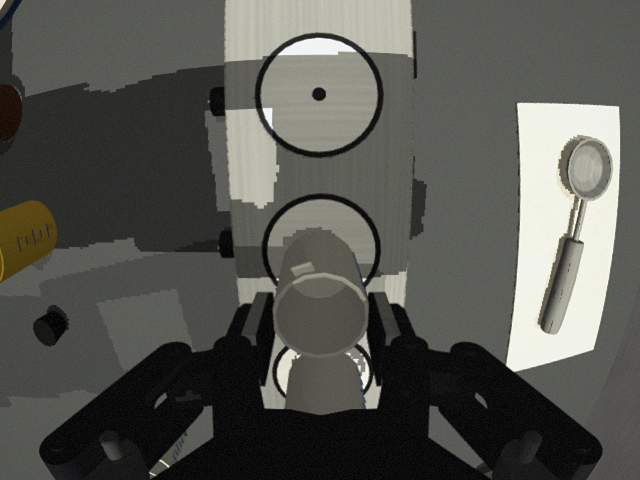

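The 50 is held upright over place_2, centred within about 1 mm. Lower it.

```bash
python3 -m creep '[{"x":0.5,"y":1,"z":10,"rx":0,"ry":0,"rz":0,"hand":34},{"x":0,"y":0,"z":7,"rx":0,"ry":0,"rz":0,"hand":34},{"x":0,"y":0,"z":3,"rx":0,"ry":0,"rz":0,"hand":34},{"x":0,"y":0,"z":0,"rx":0,"ry":0,"rz":0,"hand":34},{"x":0,"y":0,"z":0,"rx":0,"ry":0,"rz":0,"hand":34}]'
```

```text
clock: 17.95
eef_pos: [617.6, 71.2, 53.8]
tcp_rot: [-3.141, -0.0, 1.569]
contact_force: [-4.5, -0.6, 10.7]
opening: 0.465
grasp_force: 23.7
```

```bash
python3 -m creep '[{"x":0,"y":0,"z":-0.5,"rx":0,"ry":0,"rz":0,"hand":48},{"x":0,"y":0,"z":0,"rx":0,"ry":0,"rz":0,"hand":56},{"x":0,"y":0,"z":0,"rx":0,"ry":0,"rz":0,"hand":62},{"x":0,"y":0,"z":0,"rx":0,"ry":0,"rz":0,"hand":64},{"x":0,"y":0,"z":-20,"rx":0,"ry":0,"rz":0,"hand":64},{"x":0,"y":0,"z":-50,"rx":0,"ry":0,"rz":0,"hand":64},{"x":0,"y":0,"z":-50,"rx":0,"ry":0,"rz":0,"hand":64},{"x":-20,"y":-40,"z":0,"rx":0,"ry":0,"rz":0,"hand":64},{"x":-30,"y":-40,"z":0,"rx":0,"ry":0,"rz":0,"hand":64},{"x":-40,"y":-40,"z":0,"rx":0,"ry":0,"rz":0,"hand":64},{"x":-40,"y":-40,"z":0,"rx":0,"ry":0,"rz":0,"hand":64},{"x":-40,"y":0,"z":0,"rx":0,"ry":0,"rz":0,"hand":64},{"x":-40,"y":0,"z":0,"rx":0,"ry":0,"rz":0,"hand":64},{"x":-5,"y":0,"z":0,"rx":0,"ry":0,"rz":0,"hand":64},{"x":0,"y":0,"z":0,"rx":0,"ry":0,"rz":0,"hand":64},{"x":0,"y":0,"z":0,"rx":0,"ry":0,"rz":0,"hand":64}]'
```

```text
clock: 19.95
eef_pos: [457.6, -142.6, 173.6]
tcp_rot: [3.141, -0.0, 1.57]
contact_force: [-0.2, -0.4, 0.6]
opening: 0.751
grasp_force: 0.0
```

```bash
python3 -m creep '[{"x":-1,"y":0,"z":45,"rx":0,"ry":0,"rz":0,"hand":64},{"x":0,"y":0,"z":45,"rx":0,"ry":0,"rz":0,"hand":64},{"x":0,"y":0,"z":40,"rx":0,"ry":0,"rz":0,"hand":64},{"x":0,"y":0,"z":25,"rx":0,"ry":0,"rz":0,"hand":64},{"x":0,"y":0,"z":10,"rx":0,"ry":0,"rz":0,"hand":64},{"x":0,"y":0,"z":0,"rx":0,"ry":0,"rz":0,"hand":26},{"x":0,"y":0,"z":0,"rx":0,"ry":0,"rz":0,"hand":26},{"x":0,"y":0,"z":0,"rx":0,"ry":0,"rz":0,"hand":26},{"x":0,"y":0,"z":0,"rx":0,"ry":0,"rz":0,"hand":26},{"x":0,"y":0,"z":0,"rx":0,"ry":0,"rz":0,"hand":26},{"x":0,"y":0,"z":0,"rx":0,"ry":0,"rz":0,"hand":26}]' 20
```

```text
clock: 21.32
eef_pos: [458.8, -144.9, 9.6]
tcp_rot: [3.139, 0.001, 1.569]
contact_force: [-0.9, 0.8, 7.4]
opening: 0.307
grasp_force: 4.0
```

```bash
python3 -c "
from h import *
cv2.imwrite('pics/w6.png',grab_frame('wrist')[...,::-1]);s=sense();print(s['opening'],s['grasp_force'])"
```

```text
0.30745869217849514 4.041697225302414
```

View pics/w6.png

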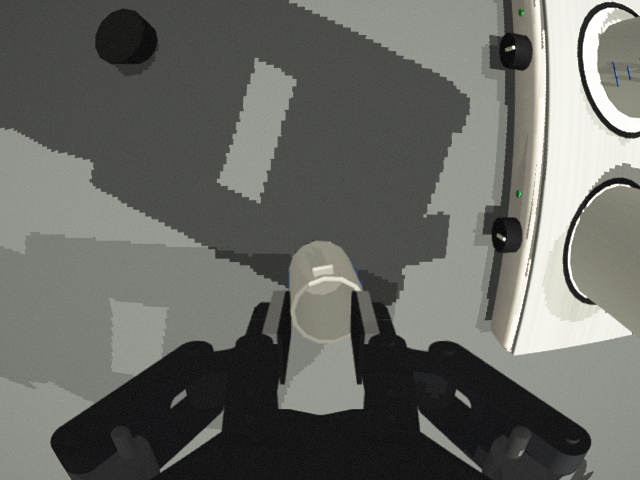

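The 25 sits between the pads, rim at (327,310), but the grip is weak at 4 N. I'll command a smaller opening.

```bash
python3 -m creep '[{"x":0,"y":0,"z":0,"rx":0,"ry":0,"rz":0,"hand":20},{"x":0,"y":0,"z":0,"rx":0,"ry":0,"rz":0,"hand":20},{"x":0,"y":0,"z":0,"rx":0,"ry":0,"rz":0,"hand":20},{"x":0,"y":0,"z":0,"rx":0,"ry":0,"rz":0,"hand":20}]' 20
```

```text
clock: 21.88
eef_pos: [457.5, -144.4, 8.2]
tcp_rot: [-3.141, -0.0, 1.569]
contact_force: [-0.4, -0.5, -0.2]
opening: 0.234
grasp_force: 0.0
```

```bash
python3 -c "
from h import *
w=grab_frame('wrist')[...,::-1];s=grab_frame('scene')[...,::-1]
a=np.hstack([cv2.resize(w[150:450,200:450],(400,480)),cv2.resize(s[160:280,200:300],(400,480))])
cv2.imwrite('pics/w7.png',a)"
```

```text
(no output)
```

View pics/w7.png

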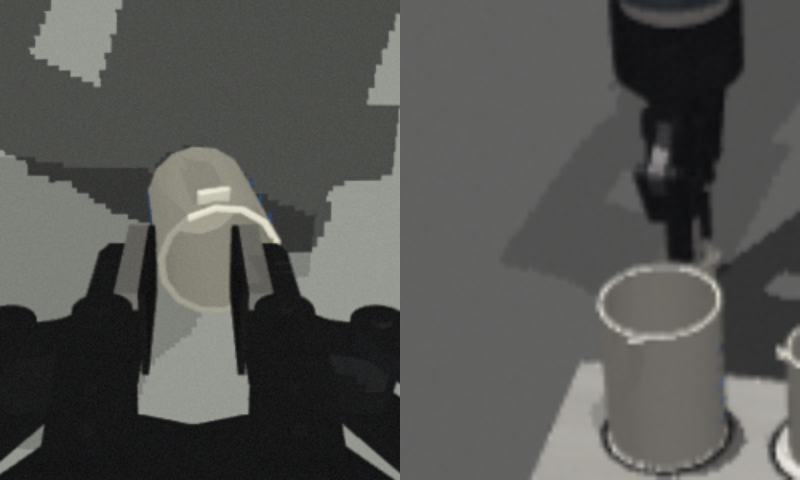

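The wrist crop shows the 25 squeezed out ahead of the pads, still standing. I'll open, lift and re-measure.

```bash
python3 -m creep '[{"x":0,"y":0,"z":0,"rx":0,"ry":0,"rz":0,"hand":40},{"x":0,"y":0,"z":0,"rx":0,"ry":0,"rz":0,"hand":60},{"x":0,"y":0,"z":0,"rx":0,"ry":0,"rz":0,"hand":64},{"x":0,"y":0,"z":0,"rx":0,"ry":0,"rz":0,"hand":64},{"x":0,"y":0,"z":-20,"rx":0,"ry":0,"rz":0,"hand":64},{"x":0,"y":0,"z":-50,"rx":0,"ry":0,"rz":0,"hand":64},{"x":0,"y":0,"z":-50,"rx":0,"ry":0,"rz":0,"hand":64},{"x":-40,"y":0,"z":0,"rx":0,"ry":0,"rz":0,"hand":64},{"x":-40,"y":0,"z":0,"rx":0,"ry":0,"rz":0,"hand":64},{"x":0,"y":0,"z":0,"rx":0,"ry":0,"rz":0,"hand":64},{"x":0,"y":0,"z":0,"rx":0,"ry":0,"rz":0,"hand":64}]' 20
cat >> h.py <<'E'
def back(c,uv,z):
    d=np.array(uv,float)-c["K"][:2,2];r=np.hypot(*d);th=r/c["K"][0,0]
    ray=c["R"].T@np.r_[np.sin(th)*d/r,np.cos(th)];o=-c["R"].T@c["t"];return o+ray*(z-o[2])/ray[2]
E
python3 - <<'E'
from h import *
import json
c=get_calibration("wrist");s=sense();print(s["eef_pos"])
np.savez("cw.npz",**c)
w=grab_frame("wrist")[...,::-1];cv2.imwrite("pics/w8.png",w)
t=grab_frame("top")[...,::-1];cv2.imwrite("pics/t4.png",t)
cv2.imwrite("pics/mix.png",np.vstack([cv2.resize(w[60:320,200:520],None,fx=1.25,fy=1.25),cv2.resize(t[190:280,340:440],(400,270),interpolation=cv2.INTER_CUBIC)]) if 0 else np.hstack([w[0:480,240:480],cv2.resize(t[200:296,330:442],(560,480),interpolation=cv2.INTER_CUBIC)]))
E
```

```text
clock: 23.35
eef_pos: [456.9, -224.1, 128.0]
tcp_rot: [-3.141, -0.001, 1.568]
contact_force: [-0.0, 0.0, 0.1]
opening: 0.748
grasp_force: 0.0
[ 456.94459752 -224.06077367  127.99044346]
```

View pics/mix.png

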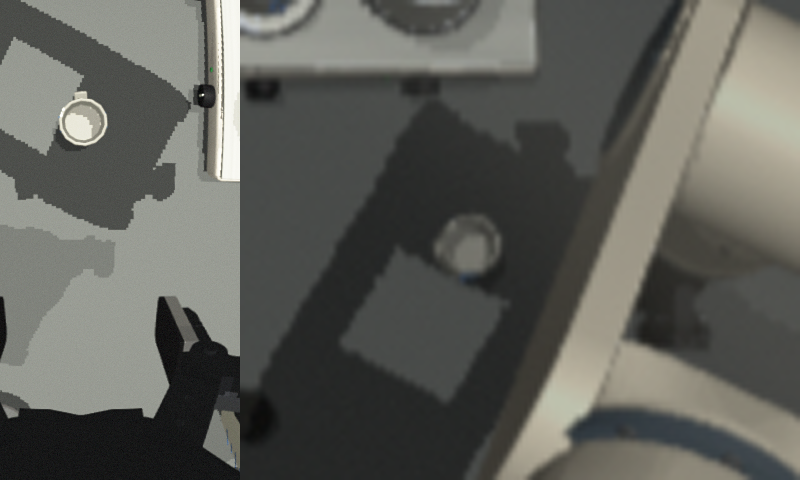

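```bash
python3 - <<'E'
from h import *
c=dict(np.load("cw.npz"));print(back(c,(323,121),50))
print(plane(get_calibration("top"),(375.0,248.6),50))
# w6 view pose: same rot, tool at (458.0,-144.5,9)
d=np.array([458.4,-144.7,9.4])-[456.94,-224.06,127.99];c6=dict(c);c6["t"]=c["t"]-c["R"]@d
print("w6",back(c6,(327,310),50)); c7=dict(c6)
print("w7",back(c7,(200+217*250/400,150+258*300/480),50))
E
```

```text
[ 459.83057573 -143.98544788   50.        ]
[ 457.98355061 -141.06440411   50.        ]
w6 [ 462.17825263 -144.59480389   50.        ]
w7 [ 465.90224843 -145.23412474   50.        ]
```

Measured rim: about (459,-143.5), so the 25 barely moved and is upright. The grip over-closed on it, so I'll retry with a limited closing.

```bash
python3 -m creep '[{"x":40,"y":2,"z":0,"rx":0,"ry":0,"rz":0,"hand":64},{"x":40,"y":0,"z":0,"rx":0,"ry":0,"rz":0,"hand":64},{"x":0.5,"y":0,"z":40,"rx":0,"ry":0,"rz":0,"hand":64},{"x":0,"y":0,"z":40,"rx":0,"ry":0,"rz":0,"hand":64},{"x":0,"y":0,"z":30,"rx":0,"ry":0,"rz":0,"hand":60},{"x":0,"y":0,"z":11,"rx":0,"ry":0,"rz":0,"hand":50},{"x":0,"y":0,"z":0,"rx":0,"ry":0,"rz":0,"hand":40},{"x":0,"y":0,"z":0,"rx":0,"ry":0,"rz":0,"hand":36},{"x":0,"y":0,"z":0,"rx":0,"ry":0,"rz":0,"hand":34},{"x":0,"y":0,"z":0,"rx":0,"ry":0,"rz":0,"hand":33},{"x":0,"y":0,"z":0,"rx":0,"ry":0,"rz":0,"hand":32},{"x":0,"y":0,"z":0,"rx":0,"ry":0,"rz":0,"hand":32}]' 20
```

```text
clock: 24.95
eef_pos: [459.9, -144.2, 7.9]
tcp_rot: [3.141, 0.0, 1.569]
contact_force: [-1.5, 0.1, 6.3]
opening: 0.377
grasp_force: 7.9
```

```bash
python3 -m creep '[{"x":0,"y":0,"z":0,"rx":0,"ry":0,"rz":0,"hand":31.5},{"x":0,"y":0,"z":0,"rx":0,"ry":0,"rz":0,"hand":31.5},{"x":0,"y":0,"z":-10,"rx":0,"ry":0,"rz":0,"hand":31.5},{"x":0,"y":0,"z":-10,"rx":0,"ry":0,"rz":0,"hand":31.5},{"x":0,"y":0,"z":0,"rx":0,"ry":0,"rz":0,"hand":31.5}]'
python3 -c "
from h import *
w=grab_frame('wrist')[...,::-1];s=grab_frame('scene')[...,::-1]
a=np.hstack([cv2.resize(w[150:450,200:450],(400,480)),cv2.resize(s[160:280,200:300],(400,480))])
cv2.imwrite('pics/w9.png',a)"
```

```text
clock: 25.58
eef_pos: [460.4, -144.3, 28.3]
tcp_rot: [3.14, 0.001, 1.569]
contact_force: [-0.7, -0.2, -0.8]
opening: 0.373
grasp_force: 11.1
```

View pics/w9.png

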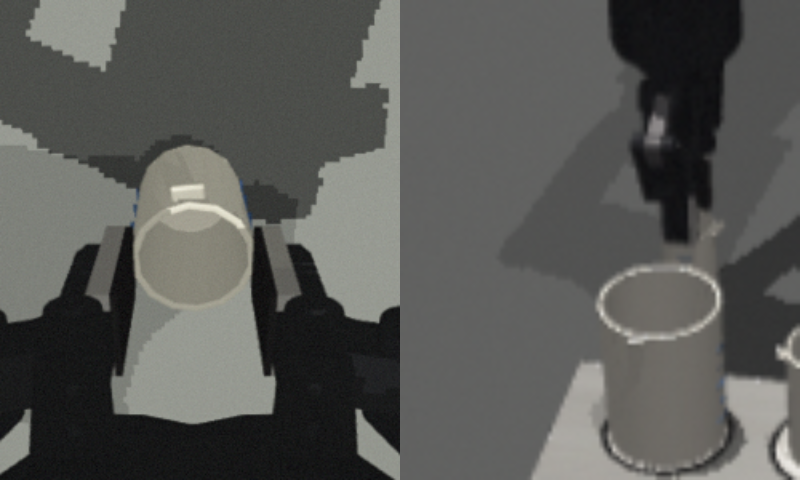

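The 25 is held upright at 11 N. Carry it to place_1.

```bash
python3 -m creep '[{"x":0,"y":0,"z":-40,"rx":0,"ry":0,"rz":0,"hand":31.5},{"x":20,"y":0,"z":-45,"rx":0,"ry":0,"rz":0,"hand":31.5},{"x":40,"y":0,"z":0,"rx":0,"ry":0,"rz":0,"hand":31.5},{"x":40,"y":0,"z":0,"rx":0,"ry":0,"rz":0,"hand":31.5},{"x":40,"y":0,"z":0,"rx":0,"ry":0,"rz":0,"hand":31.5},{"x":40,"y":0,"z":0,"rx":0,"ry":0,"rz":0,"hand":31.5},{"x":40,"y":0,"z":0,"rx":0,"ry":0,"rz":0,"hand":31.5},{"x":40,"y":20,"z":0,"rx":0,"ry":0,"rz":0,"hand":31.5},{"x":40,"y":30,"z":0,"rx":0,"ry":0,"rz":0,"hand":31.5},{"x":11,"y":35,"z":0,"rx":0,"ry":0,"rz":0,"hand":31.5},{"x":0,"y":40,"z":0,"rx":0,"ry":0,"rz":0,"hand":31.5},{"x":0,"y":31,"z":15,"rx":0,"ry":0,"rz":0,"hand":31.5},{"x":0,"y":0,"z":35,"rx":0,"ry":0,"rz":0,"hand":31.5},{"x":0,"y":0,"z":0,"rx":0,"ry":0,"rz":0,"hand":31.5},{"x":0,"y":0,"z":0,"rx":0,"ry":0,"rz":0,"hand":31.5}]'
python3 -c "
from h import *
print(sense()['eef_pos'])
cv2.imwrite('pics/w10.png',grab_frame('wrist')[...,::-1])"
```

```text
clock: 27.55
eef_pos: [616.1, 166.7, 62.8]
tcp_rot: [-3.141, 0.0, 1.569]
contact_force: [0.2, 0.0, 1.2]
opening: 0.372
grasp_force: 11.2
[616.09675637 166.73163381  62.82912938]
```

View pics/w10.png

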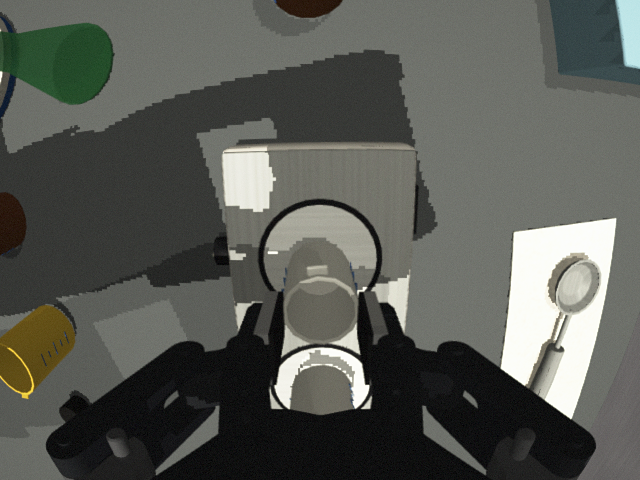

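The 25 is upright over place_1. Lower it, release and withdraw.

```bash
python3 -m creep '[{"x":0,"y":0.5,"z":7,"rx":0,"ry":0,"rz":0,"hand":31.5},{"x":0,"y":0,"z":5,"rx":0,"ry":0,"rz":0,"hand":31.5},{"x":0,"y":0,"z":2.5,"rx":0,"ry":0,"rz":0,"hand":31.5},{"x":0,"y":0,"z":0,"rx":0,"ry":0,"rz":0,"hand":31.5},{"x":0,"y":0,"z":0,"rx":0,"ry":0,"rz":0,"hand":31.5}]'
```

```text
clock: 28.22
eef_pos: [616.5, 166.8, 48.1]
tcp_rot: [-3.141, -0.0, 1.569]
contact_force: [-2.5, 0.6, 6.1]
opening: 0.369
grasp_force: 12.2
```

```bash
python3 -m creep '[{"x":0,"y":0,"z":0,"rx":0,"ry":0,"rz":0,"hand":38},{"x":0,"y":0,"z":0,"rx":0,"ry":0,"rz":0,"hand":46},{"x":0,"y":0,"z":0,"rx":0,"ry":0,"rz":0,"hand":54},{"x":0,"y":0,"z":0,"rx":0,"ry":0,"rz":0,"hand":56},{"x":0,"y":0,"z":-20,"rx":0,"ry":0,"rz":0,"hand":56},{"x":0,"y":0,"z":-50,"rx":0,"ry":0,"rz":0,"hand":56},{"x":0,"y":0,"z":-50,"rx":0,"ry":0,"rz":0,"hand":56},{"x":0,"y":-40,"z":-40,"rx":0,"ry":0,"rz":0,"hand":56},{"x":0,"y":-45,"z":-40,"rx":0,"ry":0,"rz":0,"hand":56},{"x":-40,"y":-45,"z":-20,"rx":0,"ry":0,"rz":0,"hand":56},{"x":-50,"y":-40,"z":0,"rx":0,"ry":0,"rz":0,"hand":56},{"x":-50,"y":0,"z":0,"rx":0,"ry":0,"rz":0,"hand":56},{"x":-50,"y":0,"z":0,"rx":0,"ry":0,"rz":0,"hand":56},{"x":-50,"y":0,"z":0,"rx":0,"ry":0,"rz":0,"hand":56},{"x":-50,"y":0,"z":0,"rx":0,"ry":0,"rz":0,"hand":56},{"x":-50,"y":0,"z":0,"rx":0,"ry":0,"rz":0,"hand":56},{"x":-50,"y":0,"z":0,"rx":0,"ry":0,"rz":0,"hand":56},{"x":-50,"y":0,"z":0,"rx":0,"ry":0,"rz":0,"hand":56},{"x":0,"y":0,"z":0,"rx":0,"ry":0,"rz":0,"hand":56}]'
python3 - <<'E'
from h import *
im=grab_frame("top")[...,::-1];c=get_calibration("top");s=grab_frame("scene")[...,::-1]
k=4;a=cv2.resize(im[165:225,235:435],None,fx=k,fy=k,interpolation=cv2.INTER_CUBIC)
for X,r in[((618.7,-118,130),33),((618,-22.9,112),26),((617,72,100),21),((616,166.9,90),17)]:
    P=[(proj(c,(X[0]+r*np.cos(t),X[1]+r*np.sin(t),X[2]))-[235,165]+.5)*k-.5 for t in np.linspace(0,6.28,80)]
    cv2.polylines(a,[np.int32(P)],True,(0,0,255),1)
cv2.imwrite("pics/fin.png",np.vstack([a,cv2.resize(s[170:320,190:530],(800,353))]))
E
```

```text
clock: 30.6
eef_pos: [447.3, -274.1, 268.7]
tcp_rot: [3.14, 0.001, 1.565]
contact_force: [0.3, 0.5, 0.5]
opening: 0.66
grasp_force: 0.0
```

View pics/fin.png

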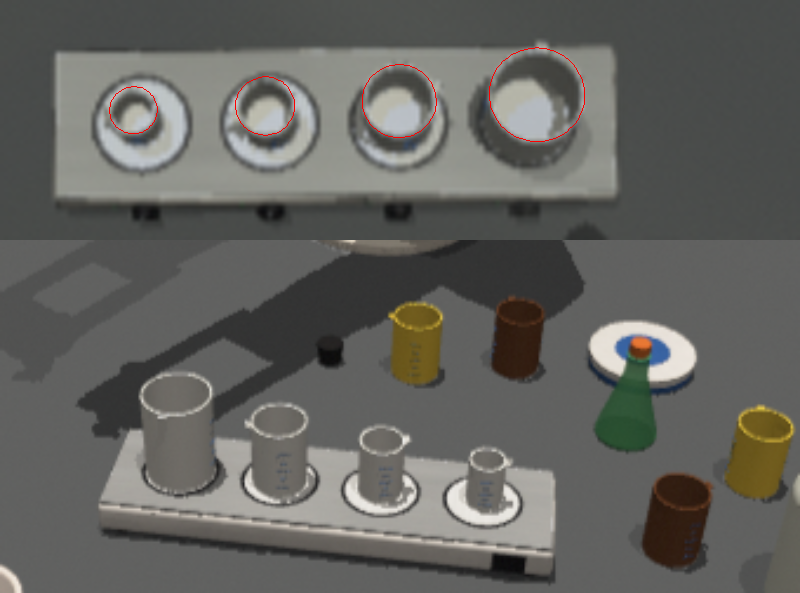

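All four stand upright and centred, with rims on the ideal circles, in the right order. The flask is untouched. Handing in.

```bash
python3 -c "
from rig import *
print(sign_off())"
```

```text
the job is handed in; nothing more can be done
None
```

The four white beakers stand upright in the middle of their rings, largest by the funnel (place_4) down to smallest on place_1; the flask is untouched, the gripper is clear of everything, and the job was handed in at about 31 s.

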